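# Bring the comparator down with the outer coaxial knob

### The arm

A 7-joint arm with a two-finger parallel gripper is mounted at the origin on the work surface. World frame = base frame: x ahead of the robot, y to its left, z up, the work surface at z = 0. Lengths are in m, angles in rad, forces in N, time in s.
With the tool pointing down it reaches from about 0.4 to 0.85 m from the base axis. Payload 4.4 kg.
Tool frame: the origin (TCP) lies where the fingers leave the gripper's body, on its centre line; the fingertips stand 97 mm ahead of it and the grasp point (between the pads) lies 78 mm ahead of it; z points along the fingers, y is the direction in which the jaws open and shut (so a half turn about z gives the same grasp; the last joint's range is limited). The gripper opens to 94 mm and grips with 3 to 60 N. Pads are 16 mm wide; open, the fingers measure 119 mm over their backs; the gripper's body (75 mm by 177 mm) begins 78 mm behind the grasp point.
Start: joints at [-1.348, 0.628, 0.038, 1.517, -0.027, 0.996, -0.02], TCP at [0.185, 0.623, 0.303] pointing down, gripper open.
Joint ranges: [-3.06, 3.06], [-0.37, 2.12], [-1.25, 1.32], [0.18, 2.47], [-1.1, 4.24], [0.23, 1.98], [-2.94, 2.94]. Speed limits (rad/s): [2.57, 2.57, 3.14, 3.14, 3.14, 3.14, 3.14].

### API

Orientations are given as a unit quaternion [x, y, z, w].
In Python, from plant import manip, eyes, sign_off gives the robot as it stands.
- The arm moves only by the tool arm_command, never from a script. Its arguments are lists of equal length, an entry for each row: "dp": the shift along the tool's x, y, z in cm, a list of three; "rotation": the turn, a rotation vector about the tool's x, y, z in degrees, a list of three. A call has 1 to 12 rows; each row is the pose to reach, as a shift and turn from the pose commanded when the call began, along the tool's axes at that moment; what a row does not reach only later rows make up. A row lasts 1/12 s, in which the tool goes at most 41.7 mm and 7.16 degrees, less where a joint would pass 70% of its speed; a pose out of reach is approached as far as the arm can. A call with a gripper value outside its range is refused whole. "claw" is the opening, from 0 (shut) to 1 (fully open), set as the call begins (left out, the last holds). The fingers move at their own pace and stop on an object; the grip force is fixed at half the most. Time passes only in rows, so rows that repeat a pose let the fingers close. It gives the time, the measured TCP pose, the force and the opening at its end, in the units of the state.
- manip.state(): the state, without advancing time (a new reading comes with each control period).
- eyes.camera(name): name is "scene" or "side" or "wrist"; returns a dict with "frame" (480x640x3 uint8, red, green, blue), "camera_matrix" (3x3 intrinsics, pixels), "R" (3x3) and "t" (3): a world point X has camera coordinates R X + t. Camera axes: x right, y down, z forward; pixel columns grow to the right and rows downward; lengths in m; the calibration is good to about 2 mm. A picture is of the moment at which its call begins. There is no depth.
- sign_off(): hands the job in, once; it reports no verdict.
The state is a dict: "time": time; "joint_pos": joint angles; "joint_velocities": joint speeds; "tau": joint torques, N m; "eef_pos": TCP position; "eef_rot": TCP orientation; "contact_force": force on the tool from outside, world axes, zero at the start; "moment": the same for the moment, N m; "width": finger opening in m.
Only numpy, scipy, OpenCV 4.12 (cv2) and the standard library are available. Lean on these libraries where they do the work, as an engineer would, in place of code of your own. Each camera call takes 0.05 s, during which the arm holds its last target. There are 200 camera calls.

### The job

Using only the large black outer knob of the concentric pair on the sloping face of the green comparator stand, lower the indicator onto the filed block until its needle stands in the green band of the dial, then let go. Never run the needle into the red, leave the orange inner knob at its setting, do not push the indicator itself, and leave the block and everything else on the bench where they are.

Things in the scene. Friction and masses are not known exactly. Their poses are not given: they have to be found in the camera images.
- outer_grip (a point): Point on the knobs' common axis, half-way up the black OUTER knob; does not turn. z axis: the knobs' axis, out of the stand's sloping face, 28 degrees from vertical, leaning to the robot; x: up the slope; y: level. Outer knob: ribbed, 50 mm across, from 10 mm below to 10 mm above this point; below it a 26 mm neck, then the 95 mm square face 24 mm below the point.
- outer_knob (a joint): Coarse drive: rotation of the outer knob, rad, growing clockwise as seen looking at the knob from outside along its axis; 0 to 5, starting between 0 and 0.5. Each rad lowers the indicator by 12 mm. Stays where it is left (friction 0.15 N m). It needs 1.8 to 3.5 rad in all, so more than one grasp.
- inner_knob (a joint): Fine drive: rotation of the orange inner knob, rad, clockwise positive; already set, must stay as it is (within 0.25 rad). Turns at a touch (0.012 N m).
- inner_mark (a point): Mark on the top face of the inner knob, 10 mm from its axis; turns with it (2.5 mm of movement = 0.25 rad). The inner knob is 22 mm across and stands on the outer one, on the same axis, from 10 to 30 mm above outer_grip.
- needle (a joint): Needle of the indicator's dial, rad: 0 when the plunger hangs free, 0.18 rad per mm that the plunger is pushed in (so 2.16 rad per rad of the outer knob once the plunger touches the block), clockwise seen from above; 2.88 = plunger fully in (16 mm). Green marks 1.08 to 1.80 (6 to 10 mm), middle 1.44; red marks from 2.34 (13 mm).
- carriage: Grey indicator: 58 mm round dial housing facing up, stem and plunger (red collar, brass ball tip) below, on an arm that slides down the column. Origin on the plunger's axis at the stem's lower end; the free tip hangs 30 mm lower and is pushed in against a light spring (0.6 to 3 N). Driven by the outer knob; not to be pushed.
- block_center (a point): Centre of the filed aluminium-grey block, 40 x 30 x 25 mm, 200 g, loose on the steel anvil under the plunger; its top is 12.5 mm above this point.
- file: Bystander: file with a green 110 mm handle and a dark 200 mm blade, lying beside the stand; origin under the joint of handle and blade.
- blank: Bystander: small brass blank, 30 x 22 x 18 mm, on the stand's base; origin under its centre.
- marking_blue: Bystander: jar of marking blue, 50 mm across, 85 mm tall; origin under its centre.
- hammer: Bystander: hammer with a yellow handle, 280 mm long, lying.
- brush: Bystander: bench brush, lying.
- wrench: Bystander: steel wrench, lying.
- parts_tray: Bystander: blue open tray, 120 x 90 x 35 mm; origin under its centre.

How it is judged:
At the end, for the whole second after the job is handed in: The needle stands still in the green band (1.00 to 1.88 rad: plunger 5.6 to 10.4 mm in); the inner knob is within 0.25 rad of its start, the block within 4 mm and the other things within 20 mm of where they were (value of joint needle between 1 and 1.88 rad and velocity of joint outer_knob between -0.05 and 0.05 rad/s and distance of inner_mark from where it was at the start of the episode below 0.0025 m and distance of block_center from where it was at the start of the episode below 0.004 m and distance of each of file, blank, marking_blue, hammer, brush, wrench, parts_tray from where it was at the start of the episode below 0.02 m); the robot touches nothing.
It fails at once if the needle ran into the red (plunger over 13 mm in) (value of joint needle above 2.34 rad).
It fails at once if the inner knob was turned by more than 0.25 rad (distance of inner_mark from where it was at the start of the episode above 0.0025 m).
It fails at once if the indicator was pushed by the robot (over 1 N) (contact force between any of the fingers, the arm and carriage above 1 N).
It fails at once if the block was shifted by more than 4 mm (distance of block_center from where it was at the start of the episode above 0.004 m).
It fails at once if a bystander was moved by more than 20 mm (distance of any of file, blank, marking_blue, hammer, brush, wrench, parts_tray from where it was at the start of the episode above 0.02 m).
It also fails if it takes over 58 s, if anything falls off the work surface, if the arm or the gripper's body presses on something with over 40 N, if the wrist force passes 120 N, or if a joint passes its speed limit or range.

## Working session

There is one attempt and no reset: what is moved stays moved. The work goes in short steps, Python scripts to look and compute and a tool call to move; the robot and the scene stay as the last step left them, time stands still between calls to the robot, and variables do not carry over. Pictures are saved under pics/ and viewed, about 8 in all and at most 12, crops included, and the job is handed in when it is done.

Besides the shell and the picture viewer there is one more tool, called after "Request:" as a command line: name --argument value ..., lists and objects as JSON in quotes. arm_command: Moves the arm, as the interface text tells. Its arguments: {"type":"object","properties":{"dp":{"type":"array"},"rotation":{"type":"array"},"claw":{"type":"number"}},"required":["dp","rotation"]}

```bash
mkdir -p pics
cat > h.py <<'E'
import sys; sys.path.insert(0,'.')
import numpy as np, cv2, json
from scipy.spatial.transform import Rotation as Ro
from plant import manip, eyes, sign_off
def snap(n,f,crop=None,s=1):
    c=eyes.camera(n); im=cv2.cvtColor(c["frame"],cv2.COLOR_RGB2BGR)
    if crop: x0,y0,x1,y1=crop; im=im[y0:y1,x0:x1]
    if s!=1: im=cv2.resize(im,None,fx=s,fy=s,interpolation=cv2.INTER_CUBIC)
    cv2.imwrite('pics/'+f,im); np.savez('pics/'+f+'.npz',f=c["frame"],K=c["camera_matrix"],R=c["R"],t=c["t"]); return c
def proj(c,X):
    p=np.array(c["K"] if "K" in c else c["camera_matrix"])@(np.array(c["R"])@X+np.array(c["t"])); return p[:2]/p[2]
def ray(c,u):
    K=np.array(c["K"]);R=np.array(c["R"]);t=np.array(c["t"]); d=R.T@np.linalg.inv(K)@[u[0],u[1],1]; return -R.T@t,d/np.linalg.norm(d)
E
ls
python3 - <<'E'
from h import *
for n in("scene","side","wrist"):
    c=snap(n,n+'0.png'); print(n,-np.array(c["R"]).T@c["t"],np.array(c["R"])[2])
print(manip.state())
E
```

```text
h.py
pics
scene [ 1.138295   -0.43372094  0.95156466] [-0.53578902  0.37579718 -0.75611283]
side [ 0.33625545 -1.01609987  0.70674702] [ 0.17623926  0.86029592 -0.47836247]
wrist [0.10947166 0.64581625 0.38325951] [ 0.26568494 -0.0803884  -0.96070246]
{'time': 0.15, 'joint_pos': array([-1.34777274,  0.62911526,  0.03845754,  1.5181179 , -0.02699844,
        0.99628261, -0.02000192]), 'joint_velocities': array([-0.00154108, -0.00336162, -0.00028906, -0.00379605,  0.00033265,
       -0.00041992,  0.00280142]), 'tau': array([ 2.06607125e-03, -5.50101435e+01,  1.14528906e+00, -1.86816323e+01,
       -5.20916528e-02,  2.10398063e-02,  8.88260661e-05]), 'eef_pos': array([0.18500748, 0.62274397, 0.30198388]), 'eef_rot': array([ 1.43914298e-01,  9.89589906e-01, -6.96027850e-04, -9.54383784e-05]), 'contact_force': array([ 0.12800192,  0.58180753, -0.93379724]), 'moment': array([0.02837588, 0.00120295, 0.04956407]), 'width': 0.09400709894325912}
```

View pics/scene0.png

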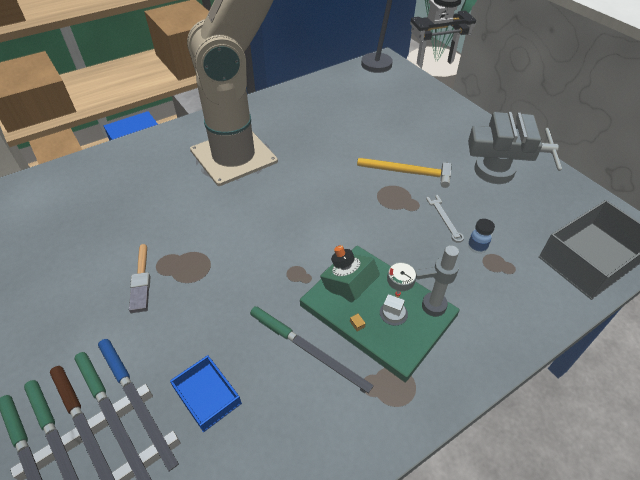

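View pics/side0.png

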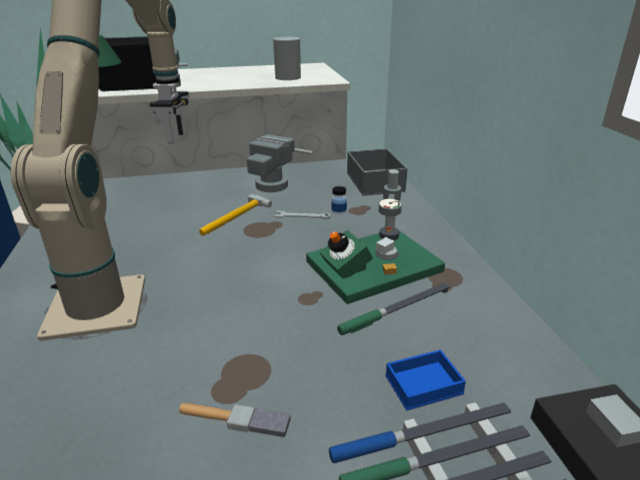

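Run:
```python
import cv2,numpy as np
a=cv2.imread('pics/scene0.png')[230:390,290:470]; b=cv2.imread('pics/side0.png')[160:310,295:455]
a=cv2.resize(a,(540,480),interpolation=3); cv2.imwrite('pics/m.png',cv2.resize(a,(450,400)))
A=cv2.resize(cv2.imread('pics/scene0.png')[235:385,295:465],(0,0),fx=2.35,fy=4*.5875,interpolation=3)
B=cv2.resize(cv2.imread('pics/side0.png')[160:310,300:450],(0,0),fx=2.35,fy=2.35,interpolation=3)
cv2.imwrite('pics/m.png',np.hstack([A,B])); print(A.shape,B.shape)
for n in('scene','side'):
    im=cv2.imread(f'pics/{n}0.png'); h=cv2.cvtColor(im,cv2.COLOR_BGR2HSV)
    m=cv2.inRange(h,(5,180,100),(15,255,255)); k,l,s,c=cv2.connectedComponentsWithStats(m)
    print(n,[(x.tolist(),y.tolist()) for x,y in zip(s,c) if 20<x[4]<400])
```

```text
(352, 400, 3) (352, 352, 3)
scene []
side [([330, 232, 10, 9, 57], [334.94736842105266, 236.3684210526316])]
```

View pics/m.png

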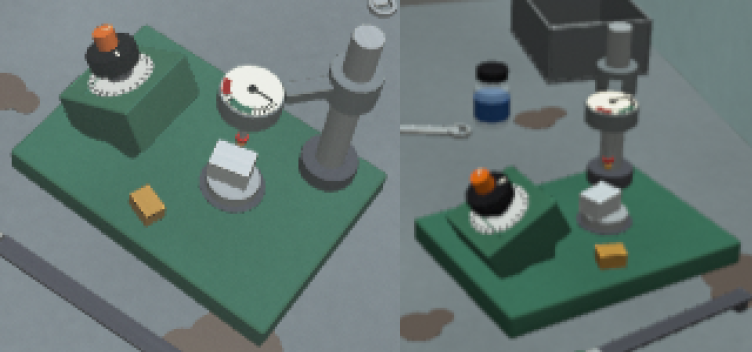

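```bash
cat >> h.py <<'E'
def tri(obs):
    A=np.zeros((3,3));b=np.zeros(3);L=[]
    for c,u in obs:
        o,d=ray(c,u);P=np.eye(3)-np.outer(d,d);A+=P;b+=P@o;L.append((o,P))
    X=np.linalg.solve(A,b); return X,[round(1e3*np.linalg.norm(P@(X-o)),1) for o,P in L]
E
python3 - <<'E'
from h import *
S=np.load('pics/scene0.png.npz');D=np.load('pics/side0.png.npz')
def o(n,roi):
    im=cv2.imread(f'pics/{n}0.png'); h=cv2.cvtColor(im,cv2.COLOR_BGR2HSV); m=cv2.inRange(h,(3,150,110),(16,255,255))
    M=np.zeros_like(m);x0,y0,x1,y1=roi;M[y0:y1,x0:x1]=m[y0:y1,x0:x1]; ys,xs=np.nonzero(M); return np.array([xs.mean(),ys.mean()]),len(xs)
us,ns=o('scene',(325,235,360,265));ud,nd=o('side',(320,225,350,250)); print(us,ns,ud,nd)
pts={'orange':(us,ud),'near':((300.1,300.9),(348.1,296.2)),'far-x':((357.9,245.6),(306.4,255.7)),'+x-y':((406.3,376.5),(444.7,264.3)),
'dialc':((295+251/2.353,235+90/2.353),(300+212/2.347,160+104/2.347)),'blocktop':((295+233/2.353,235+158/2.353),(300+201/2.347,160+193/2.347)),'coltop':((295+369/2.353,235+40/2.353),(300+220/2.347,160+28/2.347))}
for k,(a,b) in pts.items(): print(k,*tri([(S,a),(D,b)]))
E
```

```text
[339.81333333 250.89333333] 75 [334.61111111 235.74074074] 54
orange [ 0.58372905 -0.01012593  0.12410344] [np.float64(2.0), np.float64(2.0)]
near [ 0.58956356 -0.12299276  0.0219549 ] [np.float64(1.2), np.float64(1.2)]
far-x [0.52702395 0.09040586 0.01694782] [np.float64(1.7), np.float64(1.7)]
+x-y [ 0.87177951 -0.03993097  0.02086931] [np.float64(0.2), np.float64(0.2)]
dialc [0.73812697 0.0333134  0.17476357] [np.float64(0.2), np.float64(0.2)]
blocktop [0.7330024  0.03456568 0.06294327] [np.float64(0.2), np.float64(0.2)]
coltop [0.77661906 0.12264143 0.22373381] [np.float64(1.1), np.float64(1.1)]
```

```bash
cat >> h.py <<'E'
# stand frame
def frame(yaw):
    a=np.radians(28);c,s=np.cos(np.radians(yaw)),np.sin(np.radians(yaw))
    z=np.array([-np.sin(a)*c,-np.sin(a)*s,np.cos(a)]);x=np.array([np.cos(a)*c,np.cos(a)*s,np.sin(a)]);return np.c_[x,np.cross(z,x),z]
def plan(grip,yaw,h,spin=0,cur=None):
    """tool move to TCP at grip+(78mm+h)*axis, tool x down slope then spun by spin deg about tool z"""
    s=manip.state(); F=frame(yaw)
    Rt=np.c_[-F[:,0],F[:,1],-F[:,2]]@Ro.from_euler('z',spin,degrees=True).as_matrix()
    p=grip+(0.078+h)*F[:,2]; R0=Ro.from_quat(s["eef_rot"]).as_matrix() if cur is None else cur[1]; p0=s["eef_pos"] if cur is None else cur[0]
    print('dp cm',np.round(100*R0.T@(p-p0),2),'rot',np.round(np.degrees(Ro.from_matrix(R0.T@Rt).as_rotvec()),2),'j',np.round(s["joint_pos"],2),'F',np.round(s["contact_force"],1),'t',s["time"])
E
python3 -c "
from h import *
plan(np.array([.593,-.0075,.1064]),16.4,.09)"
```

```text
dp cm [-50.44 -53.08   4.8 ] rot [ -8.13 -27.24 -32.26] j [-1.35  0.63  0.04  1.52 -0.03  1.   -0.02] F [ 0.1  0.6 -0.9] t 0.15
```

Request:
arm_command --dp '[[-50.4,-53.1,4.8],[-50.4,-53.1,4.8],[-50.4,-53.1,4.8],[-50.4,-53.1,4.8],[-50.4,-53.1,4.8],[-50.4,-53.1,4.8],[-50.4,-53.1,4.8],[-50.4,-53.1,4.8],[-50.4,-53.1,4.8],[-50.4,-53.1,4.8],[-50.4,-53.1,4.8],[-50.4,-53.1,4.8]]' --rotation '[[-8.1,-27.2,-32.3],[-8.1,-27.2,-32.3],[-8.1,-27.2,-32.3],[-8.1,-27.2,-32.3],[-8.1,-27.2,-32.3],[-8.1,-27.2,-32.3],[-8.1,-27.2,-32.3],[-8.1,-27.2,-32.3],[-8.1,-27.2,-32.3],[-8.1,-27.2,-32.3],[-8.1,-27.2,-32.3],[-8.1,-27.2,-32.3]]' --claw 1

```text
time: 1.15
eef_pos: [0.3809, 0.2442, 0.2735]
eef_rot: [-0.139, 0.96, 0.034, 0.239]
contact_force: [0.4, 0.5, -0.1]
width: 0.0938
```

```bash
python3 -c "
from h import *
plan(np.array([.593,-.0075,.1064]),16.4,.09)"
```

```text
dp cm [ -3.82 -30.14   4.17] rot [-0.01 -0.06  0.05] j [-0.73  0.31 -0.05  2.41  1.65  0.23 -0.51] F [ 0.4  0.5 -0.1] t 1.15
```

Request:
arm_command --dp '[[-3.8,-30.1,4.2],[-3.8,-30.1,4.2],[-3.8,-30.1,4.2],[-3.8,-30.1,4.2],[-3.8,-30.1,4.2],[-3.8,-30.1,4.2],[-3.8,-30.1,4.2],[-3.8,-30.1,4.2],[-3.8,-30.1,4.2],[-3.8,-30.1,4.2],[-3.8,-30.1,4.2],[-3.8,-30.1,4.2]]' --rotation '[[0,0,0],[0,0,0],[0,0,0],[0,0,0],[0,0,0],[0,0,0],[0,0,0],[0,0,0],[0,0,0],[0,0,0],[0,0,0],[0,0,0]]'

```text
time: 2.15
eef_pos: [0.5176, -0.0327, 0.2537]
eef_rot: [-0.134, 0.961, 0.033, 0.239]
contact_force: [-0.2, -0.0, -0.2]
width: 0.0941
```

```bash
python3 -c "
from h import *
c=snap('wrist','w1.png'); g=np.array([.593,-.0075,.1064]);F=frame(16.4)
plan(g,16.4,.09)
for h in(.03,.01,-.01,-.024): print(h,proj(c,g+h*F[:,2]))"
```

```text
dp cm [-0.09  0.02 -0.04] rot [-0.09 -0.09 -0.24] j [ 0.68  0.54 -0.82  2.25  1.52  0.24  0.42] F [-0.3  0.4 -0.7] t 2.2
0.03 [328.09438211 268.44365213]
0.01 [327.74094365 258.07288129]
-0.01 [327.43779324 249.17768808]
-0.024 [327.25003465 243.66838003]
```

View pics/w1.png

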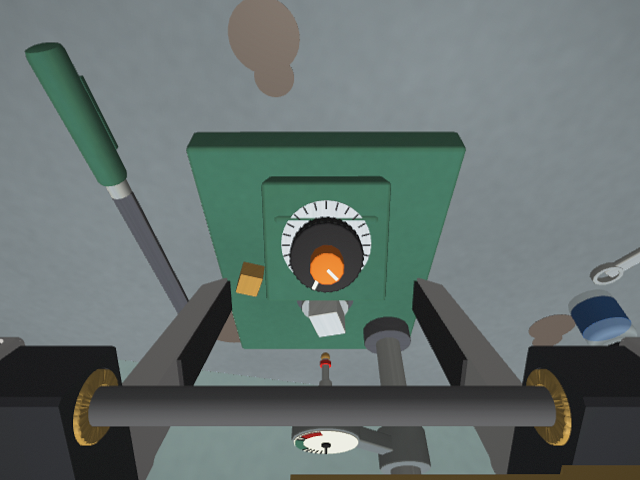

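Run:
```python
from h import *
im=cv2.imread('pics/w1.png');h=cv2.cvtColor(im,cv2.COLOR_BGR2HSV)
W=np.load('pics/w1.png.npz');W={k:W[k] for k in W.files}
m=cv2.inRange(h,(5,150,190),(16,255,255)); m[:230]=0;m[300:]=0;m[:,:300]=0;m[:,360:]=0
ct=max(cv2.findContours(m,0,2)[0],key=cv2.contourArea);print('orange top',cv2.fitEllipse(cv2.convexHull(ct)))
k=cv2.inRange(h,(0,0,0),(180,255,75)); k[:205]=0;k[300:]=0;k[:,:280]=0;k[:,380:]=0
ct=max(cv2.findContours(k,0,2)[0],key=cv2.contourArea);print('black',cv2.boundingRect(ct),cv2.fitEllipse(cv2.convexHull(ct)))
g=np.array([.593,-.0075,.1064]);F=frame(16.4)
a=np.linspace(0,2*np.pi,73)
hull=np.array([proj(W,g+F@[r*np.cos(t),r*np.sin(t),z]) for t in a for r,z in((.025,.01),(.025,-.01))])
print('pred black',hull.min(0),hull.max(0)); print('pred orange top',proj(W,g+F@[0,0,.03]), [proj(W,g+F@[x,y,.03]) for x,y in((.011,0),(-.011,0),(0,.011),(0,-.011))])
```

```text
orange top ((326.4070129394531, 268.349609375), (30.817689895629883, 33.362606048583984), 87.28983306884766)
black (289, 217, 75, 76) ((326.04339599609375, 254.5540313720703), (74.25138854980469, 75.39354705810547), 3.055056571960449)
pred black [290.33081479 215.10157852] [365.198235   292.63115543]
pred orange top [328.09438211 268.44365213] [array([328.13335099, 285.0101446 ]), array([328.05438053, 251.4381416 ]), array([345.9367999 , 268.35596997]), array([310.26267249, 268.53128166])]
```

Request:
arm_command --dp '[[-0.1,-0.1,0],[-0.1,-0.1,0],[-0.1,-0.1,0],[-0.1,-0.1,0],[-0.1,-0.1,0],[-0.1,-0.1,0],[-0.1,-0.1,0],[-0.1,-0.1,0],[-0.1,-0.1,0],[-0.1,-0.1,0],[-0.1,-0.1,0],[-0.1,-0.1,0]]' --rotation '[[0,0,-7],[0,0,-14],[0,0,-21],[0,0,-28],[0,0,-35],[0,0,-42],[0,0,-49],[0,0,-56],[0,0,-60],[0,0,-60],[0,0,-60],[0,0,-60]]'

```text
time: 3.2
eef_pos: [0.5175, -0.0281, 0.255]
eef_rot: [-0.6, 0.763, -0.09, 0.224]
contact_force: [0.5, 0.2, -0.2]
width: 0.0942
```

```bash
python3 -c "
from h import *
plan(np.array([.5933,-.0084,.1064]),16.4,.001,-60)"
```

```text
dp cm [ 0.24 -0.08  8.9 ] rot [ 0.07 -0.03  0.01] j [ 0.68  0.54 -0.83  2.25  1.51  0.24  1.48] F [ 0.5  0.2 -0.2] t 3.2
```

Request:
arm_command --dp '[[0.2,-0.1,1],[0.2,-0.1,2.5],[0.2,-0.1,4],[0.2,-0.1,5.5],[0.2,-0.1,6.5],[0.2,-0.1,7.5],[0.2,-0.1,8],[0.2,-0.1,8.5],[0.2,-0.1,8.9],[0.2,-0.1,8.9],[0.2,-0.1,8.9]]' --rotation '[[0,0,0],[0,0,0],[0,0,0],[0,0,0],[0,0,0],[0,0,0],[0,0,0],[0,0,0],[0,0,0],[0,0,0],[0,0,0]]'

```text
time: 4.12
eef_pos: [0.5583, -0.0196, 0.1763]
eef_rot: [-0.6, 0.763, -0.09, 0.224]
contact_force: [0.3, 0.8, -1.5]
width: 0.0938
```

```bash
python3 -c "
from h import *
g=np.array([.5933,-.0084,.1064])
c=snap('wrist','w2.png');F=frame(16.4)
plan(g,16.4,.001,-60)
print(proj(c,g+F[:,2]*.03))"
```

```text
dp cm [-0.06  0.08  0.01] rot [ 0.03 -0.07  0.02] j [ 0.64  0.79 -0.88  2.21  1.93  0.43  1.13] F [-0.2 -0.4 -0.7] t 4.1667
[326.99172616 348.30704925]
```

View pics/w2.png

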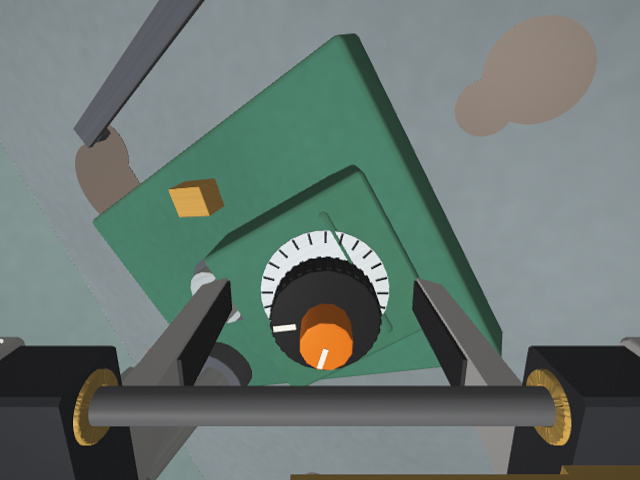

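Request:
arm_command --dp '[[0,0,0],[0,0,0],[0,0,0],[0,0,0],[0,0,0],[0,0,0],[0,0,0],[0,0,0]]' --rotation '[[0,0,0],[0,0,0],[0,0,0],[0,0,0],[0,0,0],[0,0,0],[0,0,0],[0,0,0]]' --claw 0

```text
time: 4.83
eef_pos: [0.5572, -0.0194, 0.1756]
eef_rot: [-0.6, 0.763, -0.089, 0.223]
contact_force: [-2.7, 0.4, -0.6]
width: 0.0495
```

Request:
arm_command --dp '[[0,0,0],[0,0,0],[0,0,0],[0,0,0],[0,0,0],[0,0,0],[0,0,0],[0,0,0],[0,0,0],[0,0,0],[0,0,0],[0,0,0]]' --rotation '[[0,0,3],[0,0,8],[0,0,13],[0,0,18],[0,0,23],[0,0,28],[0,0,33],[0,0,38],[0,0,44],[0,0,50],[0,0,56],[0,0,60]]'

```text
time: 5.83
eef_pos: [0.5568, -0.0189, 0.1755]
eef_rot: [-0.137, 0.961, 0.036, 0.238]
contact_force: [-4.7, 1.2, 0.2]
width: 0.0495
```

```bash
python3 -c "
from h import *
g=np.array([.5933,-.0084,.1064])
c=snap('wrist','w3.png')
plan(g,16.4,.001,0)
"
```

```text
dp cm [-0.12 -0.02 -0.02] rot [ 0.13 -0.2  -0.38] j [ 0.76  0.91 -1.11  2.21  1.83  0.63  0.22] F [-5.8  1.   2.1] t 5.8833
```

View pics/w3.png

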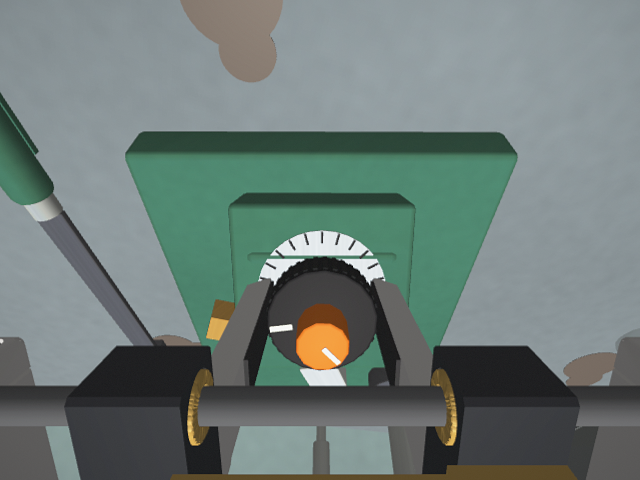

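Request:
arm_command --dp '[[0,0,0],[0,0,0],[0,0,0],[0,0,0],[0,0,0],[0,0,0],[0,0,0],[0,0,0],[0,0,0],[0,0,0]]' --rotation '[[0,0,3],[0,0,7],[0,0,11],[0,0,15],[0,0,19],[0,0,23],[0,0,27],[0,0,31],[0,0,35],[0,0,35]]'

```text
time: 6.72
eef_pos: [0.5567, -0.0185, 0.1755]
eef_rot: [0.157, 0.958, 0.106, 0.216]
contact_force: [-4.1, 2.7, 0.5]
width: 0.0493
```

```bash
cat >> h.py <<'E'
def dial(names,out,ps=6000,half=.036):
    """rectified dial patches (top view; up=+x world? columns=x, rows=-y), centre found from white face"""
    tiles=[]
    for f,z,cam in names:
        W=np.load(f'pics/{f}.npz');W={k:W[k] for k in W.files}
        X0=np.array([.738,.0333,z]); q=[(-1,1),(1,1),(1,-1),(-1,-1)]
        src=np.float32([proj(W,X0+half*np.array([a,b,0])) for a,b in q]); n=360
        H=cv2.getPerspectiveTransform(src,np.float32([(0,0),(n,0),(n,n),(0,n)]))
        tiles.append(cv2.warpPerspective(cv2.cvtColor(W['f'],cv2.COLOR_RGB2BGR),H,(n,n),flags=cv2.INTER_CUBIC))
    cv2.imwrite('pics/'+out,np.hstack(tiles))
E
python3 -c "
from h import *
g=np.array([.5933,-.0084,.1064])
plan(g,16.4,.001,35)
c=snap('scene','s1.png')
dial([('scene0.png',.175,0),('s1.png',.155,0)],'d1.png')
"
```

```text
dp cm [-0.12  0.01 -0.02] rot [ 0.03 -0.26 -0.09] j [ 0.78  0.95 -1.18  2.21  1.81  0.7  -0.35] F [-4.1  2.7  0.5] t 6.7167
```

View pics/d1.png

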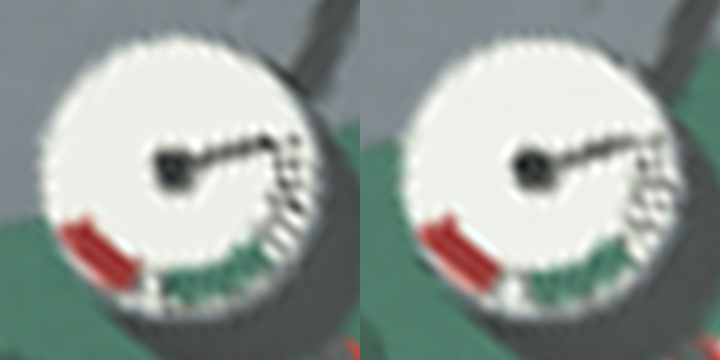

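Request:
arm_command --dp '[[0,0,0],[0,0,0],[0,0,0],[0,0,0],[0,0,0],[0,0,0],[0,0,0],[0,0,0]]' --rotation '[[0,0,3],[0,0,7],[0,0,11],[0,0,15],[0,0,19],[0,0,23],[0,0,25],[0,0,25]]'

```text
time: 7.43
eef_pos: [0.5569, -0.0183, 0.1756]
eef_rot: [0.36, 0.901, 0.15, 0.188]
contact_force: [-4.5, 3.1, 0.1]
width: 0.0493
```

```bash
cat >> h.py <<'E'
def needle(f,z=.165):
    dial([(f,z,0)],'tmp.png'); h=cv2.cvtColor(cv2.imread('pics/tmp.png'),cv2.COLOR_BGR2GRAY).astype(np.float32)
    b=cv2.GaussianBlur(h,(0,0),9); s=b[110:230,110:230]; y,x=np.unravel_index(s.argmin(),s.shape); y+=110;x+=110
    P=cv2.warpPolar(cv2.GaussianBlur(h,(0,0),2),(100,720),(float(x),float(y)),100,cv2.INTER_LINEAR)
    p=P[:,42:80].mean(1); p=np.convolve(np.r_[p[-4:],p,p[:4]],np.ones(9)/9,'valid'); i=p.argmin(); w=np.clip(np.median(p)-20-p,0,None); k=np.arange(-16,17); ww=w[(i+k)%720]
    a=(i+(ww*k).sum()/max(ww.sum(),1e-6))/2; return (x,y),round(float(((a+180)%360)-180),1),round(float(p[i])),round(float(np.median(p)))
E
python3 -c "
from h import *
g=np.array([.5933,-.0084,.1064])
plan(g,16.4,.001,60)
c=snap('scene','s2.png')
for f in('scene0.png','s1.png','s2.png'):print(needle(f,.175 if f[1]=='c' else .155))
"
```

```text
dp cm [-0.11  0.03 -0.02] rot [-0.05 -0.25  0.02] j [ 0.79  0.96 -1.2   2.21  1.8   0.72 -0.78] F [-4.5  3.1  0.1] t 7.4333
((np.int64(174), np.int64(169)), -17.4, 112, 238)
((np.int64(173), np.int64(168)), -15.4, 108, 239)
((np.int64(187), np.int64(185)), -16.9, 116, 239)
```

Request:
arm_command --dp '[[0,0,0],[0,0,0],[0,0,0],[0,0,0],[0,0,0],[0,0,0],[0,0,0],[0,0,0]]' --rotation '[[0,0,3],[0,0,7],[0,0,11],[0,0,15],[0,0,19],[0,0,23],[0,0,25],[0,0,25]]'

```text
time: 8.15
eef_pos: [0.5572, -0.0181, 0.1758]
eef_rot: [0.546, 0.802, 0.187, 0.151]
contact_force: [-4.5, 3.4, -0.9]
width: 0.0493
```

```bash
python3 -c "
from h import *
g=np.array([.5933,-.0084,.1064])
plan(g,16.4,.001,85)
c=snap('scene','s3.png')
print(needle('s3.png',.147))
"
```

```text
dp cm [-0.09  0.04 -0.02] rot [-0.12 -0.21  0.03] j [ 0.8   0.97 -1.21  2.21  1.8   0.74 -1.21] F [-4.5  3.4 -0.9] t 8.15
((np.int64(180), np.int64(177)), 4.0, 93, 239)
```

Request:
arm_command --dp '[[0,0,0],[0,0,0],[0,0,0],[0,0,0],[0,0,0],[0,0,0],[0,0,0],[0,0,0],[0,0,0]]' --rotation '[[0,0,3],[0,0,7],[0,0,11],[0,0,15],[0,0,19],[0,0,23],[0,0,26],[0,0,28],[0,0,28]]'

```text
time: 8.95
eef_pos: [0.5575, -0.0181, 0.176]
eef_rot: [0.724, 0.646, 0.219, 0.102]
contact_force: [-3.3, 4.9, -2.5]
width: 0.0494
```

```bash
python3 -c "
from h import *
g=np.array([.5933,-.0084,.1064])
plan(g,16.4,.001,113)
c=snap('scene','s4.png')
print(needle('s4.png',.141)); dial([('s3.png',.147,0),('s4.png',.141,0)],'d2.png')
"
```

```text
dp cm [-0.07  0.04 -0.02] rot [-0.16 -0.13  0.07] j [ 0.8   0.98 -1.22  2.21  1.8   0.74 -1.69] F [-3.3  4.9 -2.5] t 8.95
((np.int64(179), np.int64(177)), 63.8, 108, 239)
```

View pics/d2.png

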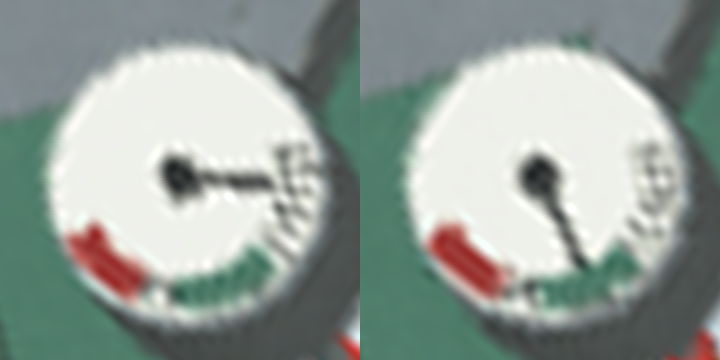

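Request:
arm_command --dp '[[0,0,0],[0,0,0],[0,0,0],[0,0,0],[0,0,0],[0,0,0],[0,0,0],[0,0,0]]' --rotation '[[0,0,0],[0,0,0],[0,0,0],[0,0,0],[0,0,0],[0,0,0],[0,0,0],[0,0,0]]' --claw 0.9

```text
time: 9.67
eef_pos: [0.5584, -0.0198, 0.1762]
eef_rot: [0.725, 0.646, 0.218, 0.104]
contact_force: [-0.8, -0.0, -0.3]
width: 0.0844
```

Request:
arm_command --dp '[[0,0,-0.5],[0,0,-1.5],[0,0,-3],[0,0,-4.5],[0,0,-6],[0,0,-7.5],[0,0,-9],[0,0,-10],[0,0,-10],[0,0,-10]]' --rotation '[[0,0,0],[0,0,0],[0,0,0],[0,0,0],[0,0,0],[0,0,0],[0,0,0],[0,0,0],[0,0,0],[0,0,0]]'

```text
time: 10.5
eef_pos: [0.5134, -0.0332, 0.265]
eef_rot: [0.725, 0.645, 0.218, 0.104]
contact_force: [0.2, -0.9, -0.3]
width: 0.0846
```

```bash
python3 -c "
from h import *
g=np.array([.5933,-.0084,.1064])
plan(g,16.4,.1,113)
c=snap('scene','s5.png');snap('wrist','w5.png')
print(needle('s5.png',.141))
a=cv2.imread('pics/s5.png')[220:400,280:480];b=cv2.imread('pics/w5.png')
cv2.imwrite('pics/f.png',np.hstack([cv2.resize(a,(400,360),interpolation=3),cv2.resize(b,(400,300))[:].copy() if 0 else cv2.copyMakeBorder(cv2.resize(b,(400,300)),0,60,0,0,0)]))
"
```

```text
dp cm [ 0.09 -0.11  0.13] rot [0.02 0.15 0.03] j [ 0.91  0.69 -1.23  2.25  1.48  0.53 -1.48] F [ 0.2 -0.9 -0.3] t 10.5
((np.int64(179), np.int64(177)), 63.8, 108, 239)
```

View pics/f.png

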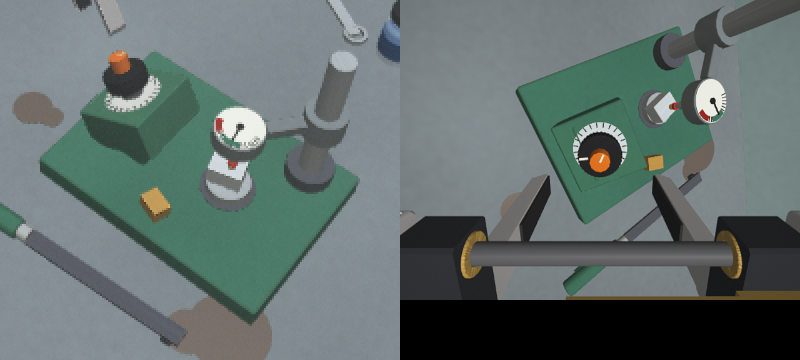

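Run:
```python
from h import *
g=np.array([.5933,-.0084,.1064]);F=frame(16.4)
for f in('w1.png','w2.png','w3.png','w5.png'):
    W=np.load(f'pics/{f}.npz');W={k:W[k] for k in W.files}
    n=240;q=[(-1,1),(1,1),(1,-1),(-1,-1)]
    H=cv2.getPerspectiveTransform(np.float32([proj(W,g+F@[.012*a,.012*b,.03]) for a,b in q]),np.float32([(0,0),(n,0),(n,n),(0,n)]))
    t=cv2.warpPerspective(W['f'],H,(n,n)); m=(t.min(2)>150).astype(np.uint8); o=cv2.inRange(cv2.cvtColor(t,cv2.COLOR_RGB2HSV),(5,150,190),(16,255,255))
    k,l,s,c=cv2.connectedComponentsWithStats(m)
    d=np.hypot(*(c-120).T); i=max((i for i in range(1,k) if d[i]<100),key=lambda i:s[i][4],default=None)
    ys,xs=np.nonzero(l==i); e=np.cov(xs,-ys); w,v=np.linalg.eigh(e); a=np.degrees(np.arctan2(v[1,1],v[0,1]))%180
    print(f,'mark centre mm',np.round((c[i]-120)/10*[1,-1],1),'line angle',round(a,1))
```

```text
w1.png mark centre mm [4.  3.4] line angle 42.6
w2.png mark centre mm [3.9 3. ] line angle 43.1
w3.png mark centre mm [3.8 3.4] line angle 43.1
w5.png mark centre mm [4.4 3.6] line angle 44.3
```

Inner mark unchanged (within about 1.7°). Handing in.

```bash
python3 -c "
from h import *
print(sign_off())"
```

```text
the job is handed in; nothing more can be done
None
```

I lowered the indicator with the black outer knob until the needle stood in the middle of the green band. Then I let go, backed off about 10 cm and handed the job in. Sign-off gives no verdict.

- **Turning:** I turned the knob clockwise in five small steps, about 173° (3.0 rad) in all. One grasp was enough, although the task expected more than one. Side force on the wrist stayed under about 7 N.
- **Needle:** it read about 1.41 rad both before and after I let go (green middle is 1.44). The highest reading at any check was 1.41, well short of the red at 2.34.
- **Inner knob:** its mark line read 42.6° at the start and 44.3° at the end. That is about 0.03 rad, within measuring error and well inside the 0.25 rad limit.
- **Block and bystanders:** in the last pictures the block, blank and file looked undisturbed. I did not measure how far they might have moved or check the other bystanders one by one. The fingers stayed on or above the knob during the work, and the approach crossed the bench well above everything.
- **Time:** about 10.6 s of the 58 s allowed. No check failed or disagreed with another.

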